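Reunite the split bearing block with its own cap

TASK

The orange printed bearing block on the aluminium plate is missing its upper half. Of the three loose caps, take the one it was printed with - the orange one with a slot in the middle of each end, which alone fits over the block's bearing and two pegs - and set it fully home, flush on the block, then let go. Leave the other two caps where they lie.

Things in the scene. Friction and masses are not known exactly. Their poses are not given: they have to be found in the camera images.
- block: Lower half, fixed (sizes in mm): orange, 40 (x) by 100 (y), on a 130x150 plate. Flat top 42 above the origin (plate's underside centre, on the bench). In it a 40 dia. steel bearing standing 20 proud, its 12 mm shaft along x out to +-45; steel pegs 9 dia., 14 tall, at x 0, y +-42. Cap home: its origin 42 mm above this one, x axes parallel, either way round. z up.
- cap: The block's own cap, loose, right way up, orange, 110 g: 40 (x, bore axis) by 100 (y), 46 mm high. Ears 10 thick, arch of 30 outer and 22.5 bore radius, flat-topped grip block 26 wide (y) on the crown. Slot 17 wide, 16.5 deep in each y end. Origin: centre of underside, z up. Grasp near the top from above, across the flat x = +-20 faces (40 mm), clear on both sides.
- stray_stepped: Stray cap, the same orange and size as the right one, loose, right way up; instead of a middle slot, two diagonal corners (20 by 16.5 mm each) are cut away, so it would sit on the pegs. Origin: centre of its underside; x along the bore, z up. Leave alone.
- stray_blue: Stray cap, blue, loose, right way up; the same outside (40 by 100 by 46 mm high) and middle slots as the right one, but a bore of only 15 mm radius, too tight for the bearing. Origin: centre of its underside; x along the bore, z up. Leave alone.
There are look-alikes about, which are no part of the job. What is shaped like the block but turquoise is not meant.

How it is judged:
By the outcome, as a careful person would: the job done as asked, in the order asked, and still so for the second after the job is handed in, with the robot touching nothing.
It also fails if it takes over 42 s, if anything falls off the work surface, if the arm or the gripper's body presses on something with over 40 N, if the wrist force passes 120 N, or if a joint passes its speed limit or range.

ROBOT

A 6-joint arm with a two-finger parallel gripper is mounted at the origin on the work surface. World frame = base frame: x ahead of the robot, y to its left, z up, the work surface at z = 0. Lengths are in m, angles in rad, forces in N, time in s.
With the tool pointing down it reaches from about 0.35 to 0.775 m from the base axis. Payload 7.3 kg.
Tool frame: the origin (TCP) lies midway between the tips of the shut fingers; the grasp point (between the pads) lies 19 mm behind it; z points along the fingers, y is the line along which they close (so a half turn about z gives the same grasp; the last joint's range is limited). The gripper opens to 92 mm and grips with 3 to 60 N. Pads are 19 mm wide; open, the fingers measure 130 mm over their backs; the gripper's body (75 mm by 190 mm) begins 47 mm behind the grasp point.
Start: joints at [-1.263, 0.342, 1.524, -0, 1.275, -0.146], TCP at [0.23, -0.472, 0.227] pointing down, gripper open.
Joint ranges: [-2.53, 2.53], [-0.77, 2.02], [0.04, 2.7], [-1, 4.14], [0.28, 2.66], [-3.11, 3.11]. Speed limits (rad/s): [2.57, 2.57, 3.14, 3.14, 3.14, 3.14].

INTERFACE

Orientations are given as [roll, pitch, yaw] about the fixed x, y, z axes, in that order (R = Rz(yaw) Ry(pitch) Rx(roll)).
In Python, from cell import robot, read_camera, camera_params, nets gives the robot as it stands. The module is installed in compiled form; this text tells all that it offers.
- The arm moves only by the tool step_arm, never from a script. Its argument "steps" is a list of rows, each an object of numbers: "x", "y", "z": the shift along the tool's x, y, z as a fraction of full scale; "rx", "ry", "rz": the turn, a rotation vector about the tool's x, y, z as a fraction of full scale; "claw": the opening, from -1 (shut) to 1 (fully open). In form: [{"x": .., "y": .., "z": .., "rx": .., "ry": .., "rz": .., "claw": ..}, ...]. A call has 1 to 12 rows; each row is the pose to reach, as a shift and turn from the pose commanded when the call began, along the tool's axes at that moment; what a row does not reach only later rows make up. Full scale, the value 1, is 750 mm for a shift and pi/4 rad for a turn. A row lasts 1/12 s, in which the tool goes at most 41.7 mm and 7.16 degrees, less where a joint would pass 70% of its speed; a pose out of reach is approached as far as the arm can. A call with a number of a shift or a turn outside -1 to 1 is refused whole. A call with a gripper value outside its range is refused whole. The fingers move at their own pace and stop on an object; "squeeze" is the grip in N (left out, the last holds). Time passes only in rows, so rows that repeat a pose let the fingers close. It gives the time, the measured TCP pose, the force, the opening and the grip force at its end, in the units of the state.
- robot.observe(): the state, without advancing time (a new reading comes with each control period).
- read_camera(name): name is "side" or "top" or "wrist"; returns (picture, depth): 400x640x3 uint8, blue, green, red; 400x640 float32, m along the optical axis (not along the pixel's ray), 0 where there is no reading.
- camera_params(name): a dict with "fx", "fy", "cx", "cy" (pixels), "k1" (the pictures are not rectified: a ray, as slopes to the right and down, at radius r is drawn at 1 + k1 r^2 times it, then the intrinsics apply), "R" (3x3) and "t" (3): a world point X has camera coordinates R X + t; the wrist camera has in their place "hand_eye" (4x4, takes a point from camera to tool coordinates, whose origin is the TCP and whose axes are the flange's). Camera axes: x right, y down, z forward; pixel columns grow to the right and rows downward; lengths in m; the calibration is good to about 2 mm. A picture is of the moment at which its call begins: read the wrist's pose just before it. camera_params takes no time and is no camera call.
- robot.hand_in(): hands the job in; it is judged then, once.
Trained networks look in the newest picture that a camera, given by its name, has taken for a name from the list of things; names that differ only in an ending like _2 or _b are one class to them, and where a whole thing is asked for, a point or a joint stands for the part that bears it (a point fixed in the world has none). Each returns a list of dicts, best first, with "conf" (0 to 1); they miss things now and then, are a little off and sometimes report something else, mostly with a low value. They report only what shows in the picture. A call takes as long as a camera call. They do not tell look-alikes from the thing itself.
- nets.masks_of(camera, query): "region" (400x640 bool, what is visible of it) and "box" ([left, top, right, bottom] in pixels, round what is visible of it).
- nets.landmark_of(camera, query): "pixel" ([row, column] in pixels: a listed point, or the origin of a listed thing).
The state is a dict: "time": time; "qpos": joint angles; "qvel": joint speeds; "joint_efforts": joint torques, N m; "tool_pos": TCP position; "tool_rot": TCP orientation; "contact_force": force on the tool from outside, world axes, zero at the start; "torque": the same for the moment, N m; "opening": finger opening in m; "grip_force": force on a finger pad.
Only numpy, scipy, OpenCV 4.12 (cv2) and the standard library are available. Lean on these libraries where they do the work, as an engineer would, in place of code of your own. Each camera call takes 0.05 s, during which the arm holds its last target. There are 200 camera calls.

## Working session

There is one attempt and no reset: what is moved stays moved. The work goes in short steps, Python scripts to look and compute and a tool call to move; the robot and the scene stay as the last step left them, time stands still between calls to the robot, and variables do not carry over. Pictures are saved under pics/ and viewed, at most 10 in all, crops included, and the job is handed in when it is done.

Besides the shell and the picture viewer there is one more tool, called by a JSON object that holds its "method" and its "body", one argument or row to a line. step_arm: Moves the arm, as the interface text tells. Its arguments: {"type":"object","properties":{"steps":{"type":"array","items":{"type":"object","properties":{"x":{"type":"number","minimum":-1,"maximum":1},"y":{"type":"number","minimum":-1,"maximum":1},"z":{"type":"number","minimum":-1,"maximum":1},"rx":{"type":"number","minimum":-1,"maximum":1},"ry":{"type":"number","minimum":-1,"maximum":1},"rz":{"type":"number","minimum":-1,"maximum":1},"claw":{"type":"number"}}}},"squeeze":{"type":"number"}},"required":["steps"]}

```bash
mkdir -p pics
cat > h.py <<'E'
import numpy as np, cv2
from cell import robot, read_camera, camera_params, nets
from scipy.spatial.transform import Rotation as Ro
def cam(name,s=None):
    p=camera_params(name); K=np.array([[p['fx'],0,p['cx']],[0,p['fy'],p['cy']],[0,0,1]])
    if 'R' in p and p['R'] is not None: R=np.array(p['R']);t=np.array(p['t'])
    else:
        s=s or robot.observe(); H=np.array(p['hand_eye']); T=np.eye(4)
        T[:3,:3]=Ro.from_euler('xyz',s['tool_rot']).as_matrix(); T[:3,3]=s['tool_pos']
        M=np.linalg.inv(T@H); R=M[:3,:3];t=M[:3,3]
    return K,p['k1'],R,t
def rays(c,uv):
    K,k1,R,t=c; uv=np.asarray(uv,float).reshape(-1,2)
    d=(uv-[K[0,2],K[1,2]])/[K[0,0],K[1,1]]; s=d.copy()
    for _ in range(15): s=d/(1+k1*(s**2).sum(1,keepdims=True))
    return -R.T@t, np.c_[s,np.ones(len(s))]   # centre, camera-frame rays z=1
def pts(c,uv,depth):
    K,k1,R,t=c; o,r=rays(c,uv); return (r*np.asarray(depth).reshape(-1,1)-t)@R
def onz(c,uv,z):
    o,r=rays(c,uv); w=r@c[2]; return o+w*((z-o[2])/w[:,2])[:,None]
def proj(c,X):
    K,k1,R,t=c; q=np.asarray(X)@R.T+t; s=q[:,:2]/q[:,2:]; s=s*(1+k1*(s**2).sum(1,keepdims=True))
    return s*[K[0,0],K[1,1]]+[K[0,2],K[1,2]]
E
python3 - <<'E'
from h import *
s=robot.observe(); print(s['time'],s['tool_pos'],s['tool_rot'])
for n in('top','side'):
    im,d=read_camera(n); cv2.imwrite(f'pics/{n}0.png',im); np.savez(f'{n}0.npz',im=im,d=d); c=cam(n)
    print(n,'cam at',-c[2].T@c[3])
    for q in('block','cap','stray_stepped','stray_blue'):
        for m in nets.masks_of(n,q):
            if m['conf']<.2: continue
            v,u=np.nonzero(m['region']&(d>0)); P=pts(c,np.c_[u,v],d[v,u])
            print(n,q,round(m['conf'],2),m['box'],np.median(P,0).round(3),'zmax',np.percentile(P[:,2],98).round(3))
        print(' lm',[(round(l['conf'],2),np.round(l['pixel'])) for l in nets.landmark_of(n,q)])
E
```

```text
0.0 [ 0.23003551 -0.47148989  0.22605403] [-3.14012034e+00 -2.15372860e-04  4.53759361e-01]
top cam at [ 0.31039991 -0.02957835  1.02022825]
top block 0.63 [161.8, 259.3, 247.9, 334.2] [0.284 0.194 0.008] zmax 0.06
top block 0.57 [160.9, 156.8, 243.9, 233.1] [0.488 0.209 0.007] zmax 0.059
top block 0.57 [348.9, 229.0, 444.8, 307.3] [ 0.326 -0.177  0.008] zmax 0.06
 lm [(0.67, array([193., 200.])), (0.58, array([272., 395.]))]
top cap 0.77 [322.9, 109.2, 375.9, 142.8] [ 0.625 -0.09   0.018] zmax 0.047
 lm [(0.63, array([127., 349.])), (0.51, array([190., 203.]))]
top stray_stepped 0.87 [434.8, 154.6, 487.5, 180.8] [ 0.532 -0.314  0.018] zmax 0.047
 lm [(0.72, array([169., 458.]))]
top stray_blue 0.61 [314.4, 195.1, 369.8, 228.8] [ 0.449 -0.069  0.019] zmax 0.047
 lm [(0.96, array([211., 340.])), (0.61, array([169., 458.]))]
side cam at [0.0471707  0.43291041 0.65344368]
side block 0.96 [239.9, 297.4, 367.1, 398.6] [0.272 0.21  0.009] zmax 0.061
side block 0.79 [153.4, 242.6, 256.8, 333.8] [0.479 0.228 0.009] zmax 0.061
side block 0.77 [365.7, 174.1, 410.6, 216.8] [ 0.382 -0.151  0.008] zmax 0.258
 lm [(0.92, array([283., 203.])), (0.62, array([354., 302.]))]
side cap 0.84 [257.5, 137.9, 291.9, 177.3] [ 0.622 -0.08   0.021] zmax 0.047
 lm [(0.78, array([164., 275.]))]
side stray_stepped 0.58 [354.8, 111.3, 386.9, 144.8] [ 0.53  -0.309  0.023] zmax 0.047
 lm [(0.82, array([130., 371.]))]
side stray_blue 0.91 [315.2, 185.9, 346.7, 225.7] [ 0.445 -0.056  0.021] zmax 0.048
 lm [(0.95, array([207., 329.]))]
```

View pics/top0.png

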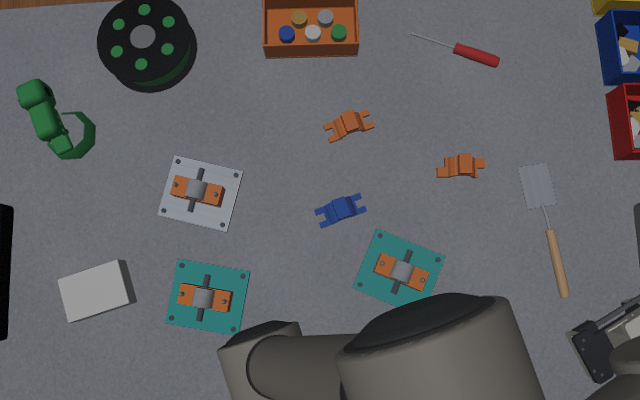

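View pics/side0.png

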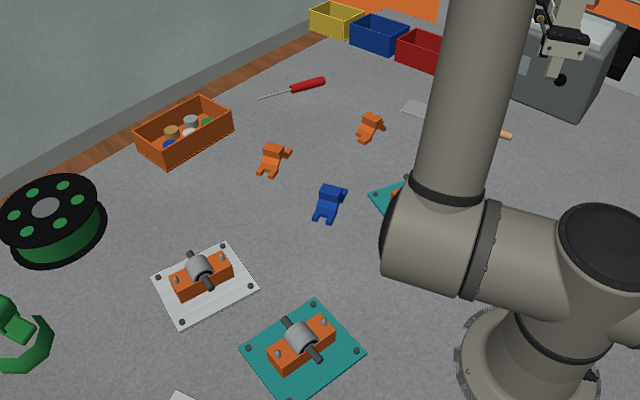

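The top view shows these candidates:
- **Caps:** orange with middle slots in both ends at (348,125), orange with cut diagonal corners at (461,167), and blue at (340,210).
- **Blocks:** aluminium plate at (200,190), and turquoise plates at (205,297) and (400,268).

I choose the cap at (348,125) and the block at (200,190). Next I measure both and check the choice in a crop.

```bash
cat >> h.py <<'E'
def cloud(c,im,d,ctr,rad,zlo,zhi,orange=True):
    hsv=cv2.cvtColor(im,cv2.COLOR_BGR2HSV)
    m=(d>0)
    if orange: m&=(hsv[...,0]>4)&(hsv[...,0]<18)&(hsv[...,1]>140)
    v,u=np.nonzero(m); P=pts(c,np.c_[u,v],d[v,u])
    k=(np.linalg.norm(P[:,:2]-ctr,axis=1)<rad)&(P[:,2]>zlo)&(P[:,2]<zhi)
    return P[k]
def rect(P):
    (x,y),(w,h),a=cv2.minAreaRect((P[:,:2]*1000).astype(np.float32))
    if w<h: a+=90; w,h=h,w
    return f'ctr {x:.1f} {y:.1f} size {w:.1f} {h:.1f} longaxis {((a+90)%180)-90:.1f}deg n{len(P)}'
E
python3 - <<'E'
from h import *
im=np.load('top0.npz')['im']
a=cv2.resize(im[95:190,310:500],None,fx=4,fy=4,interpolation=3)
cv2.imwrite('pics/crop1.png',a)
for n in('top','side'):
    z=np.load(n+'0.npz'); c=cam(n)
    for nm,ctr,lo,hi in(('cap',(.625,-.09),.004,.06),('captop',(.625,-.09),.042,.06),('stray',(.532,-.314),.004,.06),('block',(.488,.209),.03,.05)):
        P=cloud(c,z['im'],z['d'],ctr,.075,lo,hi); print(n,nm,rect(P),'z med',np.median(P[:,2]).round(4))
    P=cloud(c,z['im'],z['d'],(.488,.209),.11,.003,.02,False);print(n,'plate',rect(P),np.median(P[:,2]).round(4))
    P=cloud(c,z['im'],z['d'],(.488,.209),.05,.046,.1,False);print(n,'bearing+pegs',rect(P),P[:,2].max().round(4))
E
```

```text
top cap ctr 627.8 -94.4 size 98.6 41.0 longaxis -72.3deg n751 z med 0.0203
top captop ctr 628.3 -95.0 size 39.4 26.0 longaxis 18.2deg n215 z med 0.0445
top stray ctr 533.3 -324.1 size 100.7 40.2 longaxis 88.0deg n742 z med 0.0196
top block ctr 494.2 216.3 size 100.4 40.1 longaxis 75.3deg n532 z med 0.0406
top plate ctr 488.5 209.1 size 205.2 202.4 longaxis 52.2deg n3238 0.0066
top bearing+pegs ctr 494.0 215.0 size 66.4 64.6 longaxis 31.1deg n432 0.0644
side cap ctr 628.6 -92.9 size 101.4 41.5 longaxis -72.0deg n664 z med 0.0235
side captop ctr 628.8 -93.6 size 40.3 28.2 longaxis 20.7deg n161 z med 0.0454
side stray ctr 534.9 -321.9 size 100.4 41.7 longaxis 85.8deg n518 z med 0.0252
side block ctr 494.2 217.9 size 99.9 43.7 longaxis 75.7deg n852 z med 0.0416
side plate ctr 491.0 219.3 size 204.8 172.4 longaxis -20.4deg n3726 0.0081
side bearing+pegs ctr 494.6 216.7 size 67.3 66.5 longaxis -59.0deg n630 0.0634
```

View pics/crop1.png

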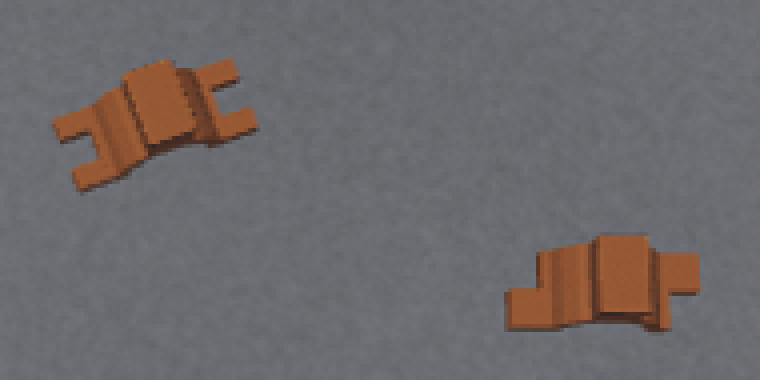

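The crop shows the left cap at (155,105) with a fork slot in the middle of each end, so it is the right one. The right cap at (600,285) has its diagonal corners cut away, so it is the stray. Both views agree: cap at (628,-94) with its bore at 18°, block at (494,217) with its long axis at 75.5°.

```bash
cat >> h.py <<'E'
def go(p,yawdeg):
    s=robot.observe(); R=Ro.from_euler('xyz',s['tool_rot']); G=Ro.from_euler('xyz',[np.pi,0,np.radians(yawdeg)])
    print('t',round(s['time'],2),'xyz',(R.inv().apply(np.array(p)-s['tool_pos'])/.75).round(4),'rot',((R.inv()*G).as_rotvec()/(np.pi/4)).round(4))
E
python3 - <<'E'
from h import *
p=camera_params('wrist'); print(np.round(p['hand_eye'],3),p['fx'])
H=np.array(p['hand_eye'])
G=Ro.from_euler('xyz',[np.pi,0,np.radians(108)]).as_matrix()
print(G@H[:3,3],G@H[:3,2])
go((.628,-.094,.22),108)
E
```

```text
[[-0.001 -0.954 -0.299  0.079]
 [ 1.    -0.001 -0.    -0.   ]
 [ 0.    -0.299  0.954 -0.158]
 [ 0.     0.     0.     1.   ]] 347.66149788591224
[-0.024751    0.07527945  0.15788222] [ 0.09213809 -0.28417129 -0.95433603]
t 0.9 xyz [ 0.6976 -0.2203  0.009 ] rot [ 2.0000e-04  2.0000e-04 -1.8222e+00]
```

{"method": "step_arm", "body": {
  "steps": [
    {"x": 0.6976, "y": -0.2203, "z": 0.05, "rz": -0.9, "claw": 1},
    {"x": 0.6976, "y": -0.2203, "z": 0.05, "rz": -0.9},
    {"x": 0.6976, "y": -0.2203, "z": 0.05, "rz": -0.9},
    {"x": 0.6976, "y": -0.2203, "z": 0.05, "rz": -0.9},
    {"x": 0.6976, "y": -0.2203, "z": 0.05, "rz": -0.9},
    {"x": 0.6976, "y": -0.2203, "z": 0.05, "rz": -0.9},
    {"x": 0.6976, "y": -0.2203, "z": 0.05, "rz": -0.9},
    {"x": 0.6976, "y": -0.2203, "z": 0.05, "rz": -0.9},
    {"x": 0.6976, "y": -0.2203, "z": 0.05, "rz": -0.9},
    {"x": 0.6976, "y": -0.2203, "z": 0.05, "rz": -0.9},
    {"x": 0.6976, "y": -0.2203, "z": 0.05, "rz": -0.9},
    {"x": 0.6976, "y": -0.2203, "z": 0.05, "rz": -0.9}
  ]
}}

```text
$.steps[0]: bad value
```

Run:
```python
from h import *
s=robot.observe(); print(s['tool_pos'],s['tool_rot'],s['qpos'],s['contact_force'])
go((.628,-.094,.17),108)
```

```text
[ 0.23016418 -0.47189405  0.22677273] [3.14142959e+00 2.27267372e-05 4.53777773e-01] [-1.26303427e+00  3.41958109e-01  1.52407009e+00  1.29639864e-06
  1.27539982e+00 -1.46016098e-01] [-0.46530706 -0.31386789  0.84266879]
t 0.9 xyz [ 0.6976 -0.2204  0.0756] rot [ 2.0000e-04  2.0000e-04 -1.8222e+00]
```

{"method": "step_arm", "body": {
  "steps": [
    {"x": 0.6976, "y": -0.2203, "z": 0.05, "rx": 0, "ry": 0, "rz": -0.9, "claw": 1},
    {"x": 0.6976, "y": -0.2203, "z": 0.05, "rx": 0, "ry": 0, "rz": -0.9, "claw": 1},
    {"x": 0.6976, "y": -0.2203, "z": 0.05, "rx": 0, "ry": 0, "rz": -0.9, "claw": 1},
    {"x": 0.6976, "y": -0.2203, "z": 0.05, "rx": 0, "ry": 0, "rz": -0.9, "claw": 1},
    {"x": 0.6976, "y": -0.2203, "z": 0.05, "rx": 0, "ry": 0, "rz": -0.9, "claw": 1},
    {"x": 0.6976, "y": -0.2203, "z": 0.05, "rx": 0, "ry": 0, "rz": -0.9, "claw": 1},
    {"x": 0.6976, "y": -0.2203, "z": 0.05, "rx": 0, "ry": 0, "rz": -0.9, "claw": 1},
    {"x": 0.6976, "y": -0.2203, "z": 0.05, "rx": 0, "ry": 0, "rz": -0.9, "claw": 1},
    {"x": 0.6976, "y": -0.2203, "z": 0.05, "rx": 0, "ry": 0, "rz": -0.9, "claw": 1},
    {"x": 0.6976, "y": -0.2203, "z": 0.05, "rx": 0, "ry": 0, "rz": -0.9, "claw": 1},
    {"x": 0.6976, "y": -0.2203, "z": 0.05, "rx": 0, "ry": 0, "rz": -0.9, "claw": 1},
    {"x": 0.6976, "y": -0.2203, "z": 0.05, "rx": 0, "ry": 0, "rz": -0.9, "claw": 1}
  ]
}}

```text
time: 1.9
tool_pos: [0.5931, -0.1265, 0.1925]
tool_rot: [3.141, 0.0, 1.161]
contact_force: [1.0, -0.4, 1.0]
opening: 0.0916
grip_force: 0.0
```

Run:
```python
from h import *
s=robot.observe(); print(s['tool_pos'],s['tool_rot'],s['qpos'],s['contact_force'])
go((.628,-.094,.17),108)
```

```text
[ 0.59312728 -0.12653796  0.19254404] [3.14131691e+00 1.66256770e-04 1.16085893e+00] [-3.36400362e-01  5.18038746e-01  1.33976823e+00 -1.94017485e-04
  1.28352290e+00  7.35919644e-02] [ 0.98623811 -0.37476107  1.00392432]
t 1.9 xyz [0.0583 0.0253 0.0301] rot [ 3.000e-04  3.000e-04 -9.219e-01]
```

{"method": "step_arm", "body": {
  "steps": [
    {"x": 0.0583, "y": 0.0253, "z": 0.03, "rx": 0, "ry": 0, "rz": -0.922, "claw": 1},
    {"x": 0.0583, "y": 0.0253, "z": 0.03, "rx": 0, "ry": 0, "rz": -0.922, "claw": 1},
    {"x": 0.0583, "y": 0.0253, "z": 0.03, "rx": 0, "ry": 0, "rz": -0.922, "claw": 1},
    {"x": 0.0583, "y": 0.0253, "z": 0.03, "rx": 0, "ry": 0, "rz": -0.922, "claw": 1},
    {"x": 0.0583, "y": 0.0253, "z": 0.03, "rx": 0, "ry": 0, "rz": -0.922, "claw": 1},
    {"x": 0.0583, "y": 0.0253, "z": 0.03, "rx": 0, "ry": 0, "rz": -0.922, "claw": 1},
    {"x": 0.0583, "y": 0.0253, "z": 0.03, "rx": 0, "ry": 0, "rz": -0.922, "claw": 1},
    {"x": 0.0583, "y": 0.0253, "z": 0.03, "rx": 0, "ry": 0, "rz": -0.922, "claw": 1}
  ]
}}

```text
time: 2.57
tool_pos: [0.6267, -0.0958, 0.17]
tool_rot: [-3.142, 0.0, 1.882]
contact_force: [0.1, 0.1, -0.5]
opening: 0.0915
grip_force: 0.0
```

Run:
```python
from h import *
s=robot.observe(); print(s['tool_pos'],s['tool_rot'])
c=cam('wrist',s); im,d=read_camera('wrist'); cv2.imwrite('pics/w1.png',im)
for nm,lo,hi in(('cap',.004,.06),('captop',.042,.06)):
    P=cloud(c,im,d,(.628,-.094),.075,lo,hi); print(nm,rect(P),'z med',np.median(P[:,2]).round(4))
go((.628,-.094,.012),108)
```

```text
[ 0.62669974 -0.09575521  0.17003253] [-3.14150130e+00  3.00712557e-06  1.88174053e+00]
cap ctr 628.2 -95.0 size 100.2 39.7 longaxis -71.6deg n3907 z med 0.0228
captop ctr 628.2 -94.8 size 39.6 26.1 longaxis 18.4deg n1399 z med 0.0458
t 2.62 xyz [0.0018 0.0024 0.2108] rot [-0.      0.     -0.0044]
```

View pics/w1.png

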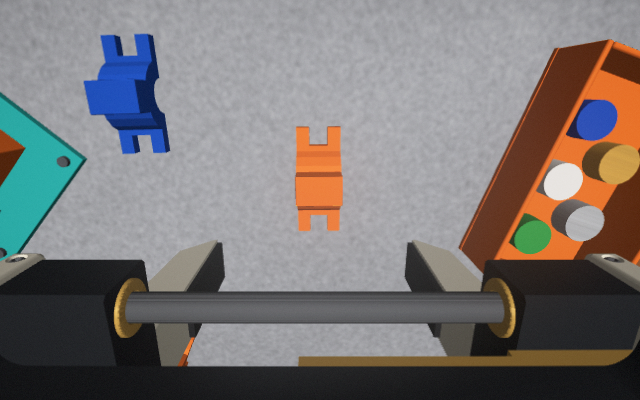

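Run:
```python
from h import *
z=np.load('top0.npz'); c=cam('top'); v,u=np.nonzero(z['d']>0); P=pts(c,np.c_[u,v],z['d'][v,u])
a=np.radians(18.4); q=(P[:,:2]-[.6282,-.0949])@np.array([[np.cos(a),-np.sin(a)],[np.sin(a),np.cos(a)]])
k=(P[:,2]>.012)&(abs(q[:,1])<.06)&(q[:,0]>.03)&(q[:,0]<.2); print('box near edge along tool y',q[k,0].min() if k.any() else None,'top z',P[k,2].max() if k.any() else None)
go((.6282,-.0949,.06),108.4); go((.6282,-.0949,.018),108.4)
```

```text
box near edge along tool y 0.1491478568748648 top z 0.062311331668772035
t 2.62 xyz [0.0005 0.0023 0.1468] rot [-0.      0.     -0.0133]
t 2.62 xyz [0.0005 0.0023 0.2028] rot [-0.      0.     -0.0133]
```

{"method": "step_arm", "body": {
  "steps": [
    {"x": 0.0005, "y": 0.0023, "z": 0.05, "rx": 0, "ry": 0, "rz": -0.0133, "claw": 0.8},
    {"x": 0.0005, "y": 0.0023, "z": 0.1, "rx": 0, "ry": 0, "rz": -0.0133, "claw": 0.8},
    {"x": 0.0005, "y": 0.0023, "z": 0.145, "rx": 0, "ry": 0, "rz": -0.0133, "claw": 0.8},
    {"x": 0.0005, "y": 0.0023, "z": 0.145, "rx": 0, "ry": 0, "rz": -0.0133, "claw": 0.8},
    {"x": 0.0005, "y": 0.0023, "z": 0.145, "rx": 0, "ry": 0, "rz": -0.0133, "claw": 0.8}
  ]
}}

```text
time: 3.03
tool_pos: [0.6272, -0.0947, 0.0602]
tool_rot: [-3.138, -0.002, 1.893]
contact_force: [0.4, 0.1, 0.1]
opening: 0.0826
grip_force: 0.0
```

Run:
```python
from h import *
s=robot.observe(); print(s['tool_pos'],s['tool_rot'],s['opening'])
go((.6282,-.0949,.018),108.4)
```

```text
[ 0.62723144 -0.09470366  0.06023188] [-3.13834475e+00 -2.11748763e-03  1.89346369e+00] 0.08264898141277338
t 3.03 xyz [-0.0008  0.0013  0.0563] rot [-0.0041 -0.0027  0.0019]
```

{"method": "step_arm", "body": {
  "steps": [
    {"x": -0.0005, "y": 0.0013, "z": 0.03, "rx": 0, "ry": 0, "rz": 0, "claw": 0.8},
    {"x": -0.0005, "y": 0.0013, "z": 0.056, "rx": 0, "ry": 0, "rz": 0, "claw": 0.8},
    {"x": -0.0005, "y": 0.0013, "z": 0.056, "rx": 0, "ry": 0, "rz": 0, "claw": 0.8},
    {"x": -0.0005, "y": 0.0013, "z": 0.056, "rx": 0, "ry": 0, "rz": 0, "claw": -0.4},
    {"x": -0.0005, "y": 0.0013, "z": 0.056, "rx": 0, "ry": 0, "rz": 0, "claw": -0.4},
    {"x": -0.0005, "y": 0.0013, "z": 0.056, "rx": 0, "ry": 0, "rz": 0, "claw": -0.4},
    {"x": -0.0005, "y": 0.0013, "z": 0.056, "rx": 0, "ry": 0, "rz": 0, "claw": -0.4},
    {"x": -0.0005, "y": 0.0013, "z": 0.056, "rx": 0, "ry": 0, "rz": 0, "claw": -0.4},
    {"x": -0.0005, "y": 0.0013, "z": 0.056, "rx": 0, "ry": 0, "rz": 0, "claw": -0.4}
  ],
  "squeeze": 25
}}

```text
time: 3.78
tool_pos: [0.6296, -0.0951, 0.0201]
tool_rot: [3.141, 0.001, 1.895]
contact_force: [0.3, 0.0, 0.8]
opening: 0.0474
grip_force: 0.0
```

{"method": "step_arm", "body": {
  "steps": [
    {"x": 0, "y": 0, "z": 0, "rx": 0, "ry": 0, "rz": 0, "claw": -0.6},
    {"x": 0, "y": 0, "z": 0, "rx": 0, "ry": 0, "rz": 0, "claw": -0.6},
    {"x": 0, "y": 0, "z": 0, "rx": 0, "ry": 0, "rz": 0, "claw": -0.6},
    {"x": 0, "y": 0, "z": 0, "rx": 0, "ry": 0, "rz": 0, "claw": -0.6},
    {"x": 0, "y": 0, "z": 0, "rx": 0, "ry": 0, "rz": 0, "claw": -0.6},
    {"x": 0, "y": 0, "z": 0, "rx": 0, "ry": 0, "rz": 0, "claw": -0.6}
  ],
  "squeeze": 25
}}

```text
time: 4.28
tool_pos: [0.6295, -0.095, 0.0197]
tool_rot: [3.141, 0.0, 1.895]
contact_force: [-0.7, 0.8, 4.5]
opening: 0.04
grip_force: 25.0
```

Run:
```python
from h import *
s=robot.observe(); print(s['tool_pos'],s['tool_rot'],s['opening'],s['grip_force'])
go((.6282,-.0949,.2),108.4)
```

```text
[ 0.62947755 -0.09498119  0.01970782] [3.14112225e+00 3.66941098e-04 1.89521537e+00] 0.03996136931840147 24.999473147909157
t 4.28 xyz [ 0.0006 -0.0015 -0.2404] rot [0.0006 0.0005 0.0042]
```

{"method": "step_arm", "body": {
  "steps": [
    {"x": 0, "y": 0, "z": -0.04, "rx": 0, "ry": 0, "rz": 0, "claw": -0.6},
    {"x": 0, "y": 0, "z": -0.09, "rx": 0, "ry": 0, "rz": 0, "claw": -0.6},
    {"x": 0, "y": 0, "z": -0.14, "rx": 0, "ry": 0, "rz": 0, "claw": -0.6},
    {"x": 0, "y": 0, "z": -0.19, "rx": 0, "ry": 0, "rz": 0, "claw": -0.6},
    {"x": 0.03, "y": -0.01, "z": -0.24, "rx": 0, "ry": 0, "rz": 0.1, "claw": -0.6},
    {"x": 0.08, "y": -0.025, "z": -0.24, "rx": 0, "ry": 0, "rz": 0.2, "claw": -0.6},
    {"x": 0.13, "y": -0.04, "z": -0.24, "rx": 0, "ry": 0, "rz": 0.3, "claw": -0.6},
    {"x": 0.18, "y": -0.055, "z": -0.24, "rx": 0, "ry": 0, "rz": 0.42, "claw": -0.6},
    {"x": 0.23, "y": -0.07, "z": -0.24, "rx": 0, "ry": 0, "rz": 0.54, "claw": -0.6},
    {"x": 0.28, "y": -0.085, "z": -0.24, "rx": 0, "ry": 0, "rz": 0.65, "claw": -0.6},
    {"x": 0.32, "y": -0.097, "z": -0.24, "rx": 0, "ry": 0, "rz": 0.738, "claw": -0.6},
    {"x": 0.3516, "y": -0.104, "z": -0.24, "rx": 0, "ry": 0, "rz": 0.738, "claw": -0.6}
  ],
  "squeeze": 25
}}

```text
time: 5.28
tool_pos: [0.4688, 0.1318, 0.1989]
tool_rot: [-3.14, 0.001, 1.313]
contact_force: [-0.0, 0.5, -1.5]
opening: 0.0396
grip_force: 25.0
```

{"method": "step_arm", "body": {
  "steps": [
    {"x": 0, "y": 0, "z": 0, "rx": 0, "ry": 0, "rz": 0, "claw": -0.6},
    {"x": 0, "y": 0, "z": 0, "rx": 0, "ry": 0, "rz": 0, "claw": -0.6},
    {"x": 0, "y": 0, "z": 0, "rx": 0, "ry": 0, "rz": 0, "claw": -0.6}
  ],
  "squeeze": 25
}}

```text
time: 5.53
tool_pos: [0.4716, 0.1297, 0.1991]
tool_rot: [3.142, 0.001, 1.316]
contact_force: [0.7, 0.6, -2.2]
opening: 0.04
grip_force: 25.0
```

```bash
cat > m.py <<'E'
from h import *
import sys
s=robot.observe(); print(s['tool_pos'],s['tool_rot'],s['grip_force'],s['opening'])
c=cam('wrist',s); im,d=read_camera('wrist'); cv2.imwrite('pics/%s.png'%sys.argv[1],im)
P=cloud(c,im,d,(.494,.217),.075,.034,.048); print('block',rect(P),np.median(P[:,2]).round(4))
P=cloud(c,im,d,s['tool_pos'][:2],.075,s['tool_pos'][2]-.03,s['tool_pos'][2]+.04); print('cap in hand',rect(P),P[:,2].min().round(3),P[:,2].max().round(3))
# pegs+bearing above the top face, non orange
hsv=cv2.cvtColor(im,cv2.COLOR_BGR2HSV); v,u=np.nonzero((d>0)&(hsv[...,1]<110)); Q=pts(c,np.c_[u,v],d[v,u])
a=np.radians(75.5); A=np.array([[np.cos(a),-np.sin(a)],[np.sin(a),np.cos(a)]])
q=(Q[:,:2]-[.494,.217])@A
for lo,hi in((-.055,-.03),(.03,.055)):
    k=(Q[:,2]>.053)&(Q[:,2]<.06)&(q[:,0]>lo)&(q[:,0]<hi)&(abs(q[:,1])<.02); print('peg',(Q[k].mean(0)*1000).round(1) if k.any() else None,k.sum())
E
python3 m.py w2
```

```text
[0.47157102 0.12974138 0.19912234] [3.14151851e+00 5.30247401e-04 1.31611780e+00] 24.998896787292324 0.039973633648596935
block ctr 494.3 215.5 size 98.9 39.3 longaxis 74.9deg n3159 0.0418
cap in hand ctr 469.8 129.3 size 101.0 42.1 longaxis 75.1deg n10834 0.18 0.227
peg [483.7 175.4  54.3] 45
peg [505.5 255.7  54.1] 55
```

View pics/w2.png

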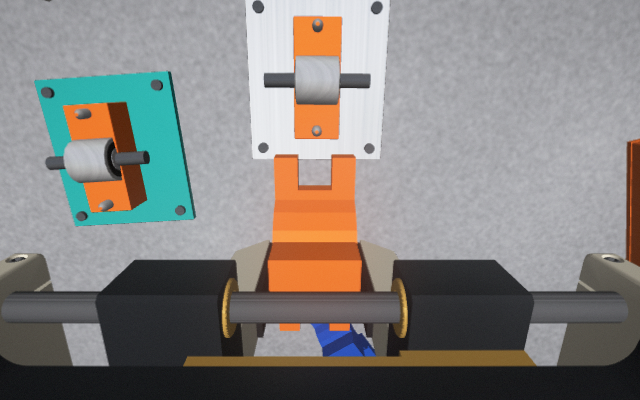

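Picture w2 shows the aluminium block ahead at (317,80), with pegs at (317,25) and (316,131). The cap is held square in the fingers, with its slot at (315,172). The pegs are 83 mm apart against a nominal 84, and the block top is at 41.8 mm, both consistent.

```bash
python3 -c "
from h import *
go((.495,.2157,.2),75.1);go((.495,.2157,.11),75.1)"
```

```text
t 5.58 xyz [ 0.1192  0.0008 -0.0013] rot [0.0001 0.0006 0.0056]
t 5.58 xyz [0.1192 0.0008 0.1187] rot [0.0001 0.0006 0.0056]
```

{"method": "step_arm", "body": {
  "steps": [
    {"x": 0.04, "y": 0.0003, "z": 0, "rx": 0, "ry": 0, "rz": 0.0056, "claw": -0.6},
    {"x": 0.08, "y": 0.0008, "z": 0, "rx": 0, "ry": 0, "rz": 0.0056, "claw": -0.6},
    {"x": 0.1192, "y": 0.0008, "z": 0, "rx": 0, "ry": 0, "rz": 0.0056, "claw": -0.6},
    {"x": 0.1192, "y": 0.0008, "z": 0.03, "rx": 0, "ry": 0, "rz": 0.0056, "claw": -0.6},
    {"x": 0.1192, "y": 0.0008, "z": 0.06, "rx": 0, "ry": 0, "rz": 0.0056, "claw": -0.6},
    {"x": 0.1192, "y": 0.0008, "z": 0.09, "rx": 0, "ry": 0, "rz": 0.0056, "claw": -0.6},
    {"x": 0.1192, "y": 0.0008, "z": 0.1187, "rx": 0, "ry": 0, "rz": 0.0056, "claw": -0.6},
    {"x": 0.1192, "y": 0.0008, "z": 0.1187, "rx": 0, "ry": 0, "rz": 0.0056, "claw": -0.6},
    {"x": 0.1192, "y": 0.0008, "z": 0.1187, "rx": 0, "ry": 0, "rz": 0.0056, "claw": -0.6},
    {"x": 0.1192, "y": 0.0008, "z": 0.1187, "rx": 0, "ry": 0, "rz": 0.0056, "claw": -0.6}
  ]
}}

```text
time: 6.42
tool_pos: [0.4956, 0.216, 0.1113]
tool_rot: [3.14, -0.001, 1.31]
contact_force: [-0.4, 0.0, -0.7]
opening: 0.0401
grip_force: 25.0
```

Run:
```python
from h import *
s=robot.observe(); print(s['tool_pos'],s['tool_rot'],s['contact_force'])
for n in('wrist','top','side'):
    c=cam(n,s); im,d=read_camera(n); cv2.imwrite(f'pics/{n}3.png',im)
    P=cloud(c,im,d,(.494,.216),.085,.082,.15); print(n,'cap',rect(P) if len(P)>9 else 0, P[:,2].max().round(4) if len(P) else 0)
    P=cloud(c,im,d,(.494,.216),.085,.036,.048); print(n,'block',rect(P) if len(P)>9 else 0)
    if n=='side': cv2.imwrite('pics/s3c.png',cv2.resize(im[180:350,120:300],None,fx=3.3,fy=3.3,interpolation=2))
go((.495,.2157,.0615),75.1)
```

```text
[0.49561982 0.21601572 0.11125462] [ 3.14027180e+00 -6.15358522e-04  1.31003521e+00] [-0.44781812  0.03842084 -0.69218274]
wrist cap ctr 493.8 215.6 size 101.1 42.0 longaxis 74.1deg n10909 0.1402
wrist block ctr 504.0 237.5 size 60.0 39.1 longaxis 84.9deg n1654
top cap ctr 487.2 190.7 size 47.4 40.5 longaxis 74.9deg n456 0.139
top block ctr 486.8 188.9 size 43.8 40.0 longaxis 75.3deg n219
side cap ctr 493.7 217.7 size 98.8 42.7 longaxis 74.3deg n358 0.1112
side block ctr 495.0 217.8 size 99.7 41.5 longaxis 75.2deg n735
t 6.57 xyz [-0.0012 -0.0005  0.067 ] rot [ 0.0031 -0.0017  0.    ]
```

View pics/s3c.png

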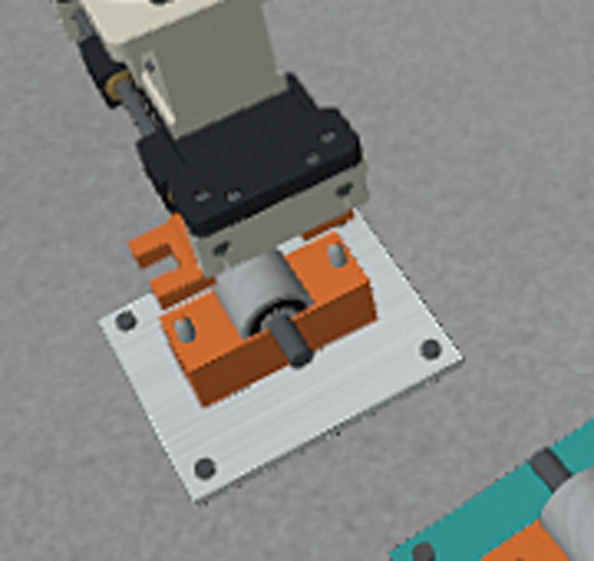

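The crop shows the cap hanging over the block, parallel to it and aligned with the pegs at (183,330) and (338,255). Top and side views put the cap within about 1 mm of the block, so I lower it straight down.

{"method": "step_arm", "body": {
  "steps": [
    {"x": 0, "y": 0, "z": 0.01, "rx": 0, "ry": 0, "rz": 0, "claw": -0.6},
    {"x": 0, "y": 0, "z": 0.02, "rx": 0, "ry": 0, "rz": 0, "claw": -0.6},
    {"x": 0, "y": 0, "z": 0.028, "rx": 0, "ry": 0, "rz": 0, "claw": -0.6},
    {"x": 0, "y": 0, "z": 0.036, "rx": 0, "ry": 0, "rz": 0, "claw": -0.6},
    {"x": 0, "y": 0, "z": 0.042, "rx": 0, "ry": 0, "rz": 0, "claw": -0.6},
    {"x": 0, "y": 0, "z": 0.042, "rx": 0, "ry": 0, "rz": 0, "claw": -0.6}
  ],
  "squeeze": 15
}}

```text
time: 7.07
tool_pos: [0.4936, 0.2163, 0.0774]
tool_rot: [-3.14, 0.001, 1.311]
contact_force: [-0.7, -0.4, -1.0]
opening: 0.0398
grip_force: 15.0
```

{"method": "step_arm", "body": {
  "steps": [
    {"x": 0, "y": 0, "z": 0.005, "rx": 0, "ry": 0, "rz": 0, "claw": -0.6},
    {"x": 0, "y": 0, "z": 0.01, "rx": 0, "ry": 0, "rz": 0, "claw": -0.6},
    {"x": 0, "y": 0, "z": 0.014, "rx": 0, "ry": 0, "rz": 0, "claw": -0.6},
    {"x": 0, "y": 0, "z": 0.018, "rx": 0, "ry": 0, "rz": 0, "claw": -0.6},
    {"x": 0, "y": 0, "z": 0.02, "rx": 0, "ry": 0, "rz": 0, "claw": -0.6},
    {"x": 0, "y": 0, "z": 0.02, "rx": 0, "ry": 0, "rz": 0, "claw": -0.6}
  ]
}}

```text
time: 7.57
tool_pos: [0.4942, 0.2164, 0.0634]
tool_rot: [-3.141, 0.0, 1.311]
contact_force: [-0.1, -0.6, -1.6]
opening: 0.0397
grip_force: 15.0
```

No contact yet, so I keep going down gently.

{"method": "step_arm", "body": {
  "steps": [
    {"x": 0, "y": 0, "z": 0.0015, "rx": 0, "ry": 0, "rz": 0, "claw": -0.6},
    {"x": 0, "y": 0, "z": 0.0025, "rx": 0, "ry": 0, "rz": 0, "claw": -0.6},
    {"x": 0, "y": 0, "z": 0.0025, "rx": 0, "ry": 0, "rz": 0, "claw": -0.6},
    {"x": 0, "y": 0, "z": 0.0025, "rx": 0, "ry": 0, "rz": 0, "claw": -0.6}
  ]
}}

```text
time: 7.9
tool_pos: [0.4945, 0.2165, 0.062]
tool_rot: [3.141, 0.0, 1.311]
contact_force: [0.0, -0.4, -1.5]
opening: 0.0399
grip_force: 15.0
```

{"method": "step_arm", "body": {
  "steps": [
    {"x": 0, "y": 0, "z": 0.001, "rx": 0, "ry": 0, "rz": 0, "claw": -0.6},
    {"x": 0, "y": 0, "z": 0.0015, "rx": 0, "ry": 0, "rz": 0, "claw": -0.6},
    {"x": 0, "y": 0, "z": 0.0015, "rx": 0, "ry": 0, "rz": 0, "claw": -0.6},
    {"x": 0, "y": 0, "z": 0.0015, "rx": 0, "ry": 0, "rz": 0, "claw": -0.6}
  ]
}}

```text
time: 8.23
tool_pos: [0.4946, 0.2165, 0.0617]
tool_rot: [3.141, -0.0, 1.311]
contact_force: [-2.6, -0.4, 6.0]
opening: 0.04
grip_force: 15.0
```

The cap touches down at the expected home height. I release it and retreat.

{"method": "step_arm", "body": {
  "steps": [
    {"x": 0, "y": 0, "z": 0, "rx": 0, "ry": 0, "rz": 0, "claw": 0.6},
    {"x": 0, "y": 0, "z": 0, "rx": 0, "ry": 0, "rz": 0, "claw": 0.6},
    {"x": 0, "y": 0, "z": 0, "rx": 0, "ry": 0, "rz": 0, "claw": 0.6},
    {"x": 0, "y": 0, "z": 0, "rx": 0, "ry": 0, "rz": 0, "claw": 0.6},
    {"x": 0, "y": 0, "z": 0, "rx": 0, "ry": 0, "rz": 0, "claw": 0.6},
    {"x": 0, "y": 0, "z": 0, "rx": 0, "ry": 0, "rz": 0, "claw": 0.6},
    {"x": 0, "y": 0, "z": -0.02, "rx": 0, "ry": 0, "rz": 0, "claw": 0.6},
    {"x": 0, "y": 0, "z": -0.06, "rx": 0, "ry": 0, "rz": 0, "claw": 0.6},
    {"x": 0, "y": 0, "z": -0.1, "rx": 0, "ry": 0, "rz": 0, "claw": 0.6},
    {"x": 0, "y": 0, "z": -0.15, "rx": 0, "ry": 0, "rz": 0, "claw": 0.6},
    {"x": -0.05, "y": 0, "z": -0.2, "rx": 0, "ry": 0, "rz": 0, "claw": 0.6},
    {"x": -0.1, "y": 0, "z": -0.2, "rx": 0, "ry": 0, "rz": 0, "claw": 0.6}
  ]
}}

```text
time: 9.23
tool_pos: [0.4789, 0.1499, 0.2149]
tool_rot: [3.133, -0.004, 1.315]
contact_force: [0.6, -1.8, 0.3]
opening: 0.0735
grip_force: 0.0
```

{"method": "step_arm", "body": {
  "steps": [
    {"x": -0.03, "y": 0, "z": 0, "rx": 0, "ry": 0, "rz": 0, "claw": 0.6},
    {"x": -0.03, "y": 0, "z": 0, "rx": 0, "ry": 0, "rz": 0, "claw": 0.6},
    {"x": -0.03, "y": 0, "z": 0, "rx": 0, "ry": 0, "rz": 0, "claw": 0.6}
  ]
}}

```text
time: 9.48
tool_pos: [0.4705, 0.1258, 0.2104]
tool_rot: [3.141, -0.0, 1.309]
contact_force: [-0.2, 1.1, 0.8]
opening: 0.0732
grip_force: 0.0
```

Run:
```python
from h import *
s=robot.observe(); print(s['tool_pos'],s['contact_force'])
for n in('wrist','side'):
    c=cam(n,s); im,d=read_camera(n); cv2.imwrite(f'pics/{n}4.png',im)
    P=cloud(c,im,d,(.4945,.216),.06,.08,.12); print(n,'grip top',rect(P),np.median(P[P[:,2]>.084,2]).round(4))
    P=cloud(c,im,d,(.4945,.216),.06,.047,.056); print(n,'ears z',rect(P),np.median(P[:,2]).round(4))
    if n=='side': b=cv2.resize(im[180:350,120:300],(400,378))
    else: a=cv2.resize(im[0:250,200:460],(393,378))
cv2.imwrite('pics/f.png',np.hstack([a,b]))
```

```text
[0.47049884 0.12576621 0.21041217] [-0.186876    1.1037558   0.84741917]
wrist grip top ctr 493.0 216.4 size 40.0 25.2 longaxis -15.0deg n1869 0.0877
wrist ears z ctr 493.1 216.3 size 99.0 39.9 longaxis 75.0deg n1854 0.0519
side grip top ctr 494.3 217.5 size 42.3 27.2 longaxis -14.5deg n383 0.0879
side ears z ctr 493.3 217.9 size 100.2 42.0 longaxis 74.8deg n488 0.0521
```

View pics/f.png

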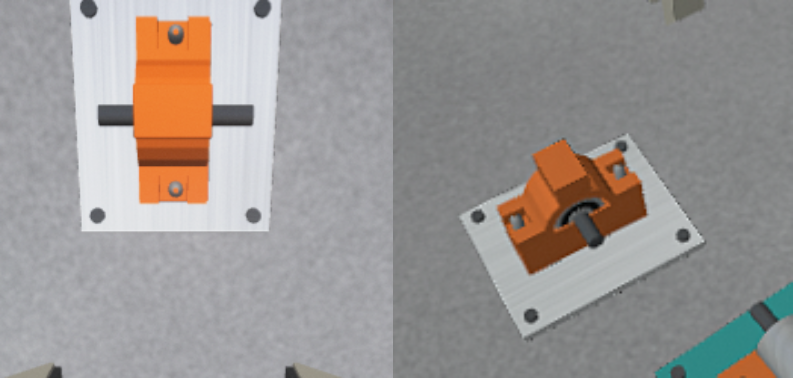

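The cap sits flush: its top is at 88 mm and its ears at 52 mm, as they should be. Both pegs stand in the slots, at (176,33) and (176,188), and the gripper is clear.

```bash
python3 -c "
from cell import robot
print(robot.hand_in())"
```

```text
the job is handed in; nothing more can be done
None
```

The orange slotted cap is fully home and flush on the aluminium-plate block, released with the gripper clear and the two stray caps left alone, and the job was handed in at about 9.6 s.

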